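# Sort inspected film rolls from the spindle stand into pass and reject nests

### The job

Slide the film roll with the green tags straight up off its post and stand it in the green (pass) nest, and do the same with the red-tagged roll and the red (reject) nest, in either order. Set each roll down gently on the nest's floor, upright with the bare core up; do not drop it in. Leave the untagged roll on its post, do not drag or tip the spindle stand, and leave the white tub where it is.

Things in the scene. Friction and masses are not known exactly. Their poses are not given: they have to be found in the camera images.
- stand: Spindle stand, loose, 2.5 kg: dark steel base 90 x 320 x 12 mm, with three upright steel posts, 22 mm across, tops 122 mm above the table, along its y axis at -110, 0, +110 mm. A roll rests on the base round each post, 6 mm play all round; post tips show 10 mm above the cores; which roll is where varies. Origin: centre of the base's underside; z up.
- roll_green_mid (a point): Upright roll of dark blue film, 84 mm across, 60 mm high, on a brown card core (44 mm outer, 34 mm inner diameter, 100 mm high) whose top 40 mm stand bare above the film: grip it there. About 0.3 kg. Two green tags on opposite sides of the film's top and side. Point on the axis, 50 mm above the underside, 50 mm below the core's top; z up along the core.
- roll_red_mid (a point): Upright roll of dark blue film, 84 mm across, 60 mm high, on a brown card core (44 mm outer, 34 mm inner diameter, 100 mm high) whose top 40 mm stand bare above the film: grip it there. About 0.3 kg. Two red tags on opposite sides of the film's top and side. Point on the axis, 50 mm above the underside, 50 mm below the core's top; z up along the core.
- roll_plain_mid (a point): Upright roll of dark blue film, 84 mm across, 60 mm high, on a brown card core (44 mm outer, 34 mm inner diameter, 100 mm high) whose top 40 mm stand bare above the film: grip it there. About 0.3 kg. It has no tags (not yet inspected) and stays on its post. Point on the axis, 50 mm above the underside, 50 mm below the core's top; z up along the core.
- nest_green_floor (a point): Centre of the inner floor of the pass nest: a fixed shallow square green tray, 120 x 120 mm outside, 110 x 110 mm inside, walls 5 mm thick and 30 mm high above the table. The floor is 5 mm above the table; z up, x and y along the walls.
- nest_red_floor (a point): Centre of the inner floor of the reject nest: a fixed shallow square red tray, 120 x 120 mm outside, 110 x 110 mm inside, walls 5 mm thick and 30 mm high above the table. The floor is 5 mm above the table; z up, x and y along the walls.
- tub: A closed white tub, 76 mm in diameter and 75 mm high, loose on the table between the nests; a bystander. Origin at the centre of its underside.
Things that resemble listed ones, but are neither listed nor needed, are in the scene too. Leave any purple or yellow look-alike of the part that bears roll_red_mid alone.

How it is judged:
By the outcome, as a careful person would: the job done as asked, in the order asked, and still so for the second after the job is handed in, with the robot touching nothing.
It also fails if it takes over 58 s, if anything falls off the work surface, if the arm or the gripper's body presses on something with over 40 N, if the wrist force passes 120 N, or if a joint passes its speed limit or range.

### The arm

A 6-joint arm with a two-finger parallel gripper is mounted at the origin on the work surface. World frame = base frame: x ahead of the robot, y to its left, z up, the work surface at z = 0. Lengths are in m, angles in degrees, forces in N, time in s.
With the tool pointing down it reaches from about 0.4 to 0.825 m from the base axis. Payload 7 kg.
Tool frame: the origin (TCP) lies between the finger pads; the fingertips stand 11 mm ahead of it and the grasp point (between the pads) lies 8 mm behind it; z points along the fingers, y is the direction in which the jaws open and shut (so a half turn about z gives the same grasp; the last joint's range is limited). The gripper opens to 88 mm and grips with 3 to 60 N. Pads are 19 mm wide; open, the fingers measure 130 mm over their backs; the gripper's body (78 mm by 193 mm) begins 47 mm behind the grasp point.
Start: joints at [86.465, 20.546, 0.682, 0, -70.136, -16.507], TCP at [0.231, 0.634, 0.198] pointing down, gripper open.
Joint ranges: [-176.03, 176.03], [-82.01, 121.73], [-58.28, 71.71], [-173.87, 95.51], [-174.79, -0.11], [-173.66, 173.66]. Speed limits (degrees/s): [136.94, 136.94, 172.46, 180, 180, 180].

### API

Orientations are given as [roll, pitch, yaw] about the fixed x, y, z axes, in that order (R = Rz(yaw) Ry(pitch) Rx(roll)).
In Python, from plant import r gives the robot as it stands.
- The arm moves only by the shell command python3 -m inch 'ROWS' [OPENING] [FORCE]. ROWS is JSON, a list of rows, each an object of numbers: "x", "y", "z": the shift along the tool's x, y, z as a fraction of full scale; "yaw": the turn about the tool's z as a fraction of full scale. In form: [{"x": .., "y": .., "z": .., "yaw": ..}, ...]. A call has 1 to 5 rows; each row shifts and turns the pose as measured when the row begins, along the tool's axes as they then stand; what a row does not reach is not made up. Full scale, the value 1, is 0.025 m for a shift and 4 degrees for a turn. A row lasts 1/12 s, in which the tool goes at most 41.7 mm and 7.16 degrees, less where a joint would pass 70% of its speed; a pose out of reach is approached as far as the arm can. A call with a number of a shift or a turn outside -1 to 1 is refused whole. A call with a gripper value outside its range is refused whole. OPENING is the opening, from -1 (shut) to 1 (fully open), set as the call begins (- or left out, the last holds). The fingers move at their own pace and stop on an object; FORCE is the grip in N (left out, the last holds). Time passes only in rows, so rows that do not move let the fingers close. It gives the time, the measured TCP pose, the force and the opening at its end, in the units of the state.
- r.get_state(): the state, without advancing time (a new reading comes with each control period).
- r.capture(name): name is "scene" or "top" or "wrist"; returns (picture, depth): 400x640x3 uint8, red, green, blue; 400x640 float32, m along the optical axis (not along the pixel's ray), 0 where there is no reading.
- r.camera_info(name): a dict with "mtx" (3x3 intrinsics, pixels), "pose" (4x4, takes a point from camera to world coordinates). Camera axes: x right, y down, z forward; pixel columns grow to the right and rows downward; lengths in m; the calibration is good to about 2 mm. A picture is of the moment at which its call begins: read the wrist's pose just before it. camera_info takes no time and is no camera call; for the wrist camera it gives the pose at the moment of the call.
- r.close_job(): hands the job in, once; it reports no verdict.
The state is a dict: "time_s": time; "joints": joint angles; "qd": joint speeds; "joint_torque": joint torques, N m; "tcp_pos": TCP position; "eef_rot": TCP orientation; "contact_force": force on the tool from outside, world axes, zero at the start; "moment": the same for the moment, N m; "gripper_width": finger opening in m.
Only numpy, scipy, OpenCV 4.12 (cv2) and the standard library are available. Lean on these libraries where they do the work, as an engineer would, in place of code of your own. Each camera call takes 0.05 s, during which the arm holds its last target. There are 200 camera calls.

## Working session

There is one attempt and no reset: what is moved stays moved. The work goes in short steps, Python scripts to look and compute and a shell command to move; the robot and the scene stay as the last step left them, time stands still between calls to the robot, and variables do not carry over. Pictures are saved under pics/ and viewed, about 8 in all and at most 12, crops included, and the job is handed in when it is done.

```bash
mkdir -p pics; ls; python3 - <<'E'
from plant import r
import cv2,numpy as np
for n in ["scene","top"]:
    p,d=r.capture(n); cv2.imwrite(f"pics/{n}0.png",p[:,:,::-1]); np.save(f"pics/{n}0.npy",d)
    i=r.camera_info(n); print(n,np.round(i["mtx"],1).tolist(),np.round(i["pose"],3).tolist())
print(r.get_state())
E
```

```text
pics
scene [[373.5, 0.0, 320.4], [0.0, 373.5, 201.4], [0.0, 0.0, 1.0]] [[0.126, 0.554, -0.823, 1.301], [0.992, -0.063, 0.11, -0.033], [0.009, -0.83, -0.557, 0.614], [0.0, 0.0, 0.0, 1.0]]
top [[476.9, 0.0, 317.5], [0.0, 476.9, 200.8], [0.0, 0.0, 1.0]] [[-0.012, -0.996, 0.083, 0.413], [-1.0, 0.014, 0.026, 0.06], [-0.027, -0.083, -0.996, 1.38], [0.0, 0.0, 0.0, 1.0]]
{'time_s': 0.1, 'joints': array([ 8.64631373e+01,  2.05875030e+01,  6.37999300e-01, -1.58631175e-02,
       -7.01366175e+01, -1.65088149e+01]), 'qd': array([-0.01848994, -0.10164361,  0.16866048,  0.03924913, -0.03373405,
       -0.00931623]), 'joint_torque': array([-1.58567611e-03, -5.84161878e+01,  2.93750435e+01,  7.01549202e+00,
        1.01680134e-02, -5.73505872e-05]), 'tcp_pos': array([0.23122424, 0.63363964, 0.19731259]), 'eef_rot': array([ 1.79913191e+02, -1.01761256e-02, -2.00510711e+01]), 'contact_force': array([ 0.49422161, -0.44834004,  0.47321806]), 'moment': array([ 0.00534356, -0.00385469, -0.00249463]), 'gripper_width': 0.08758299610841414}
```

View pics/top0.png

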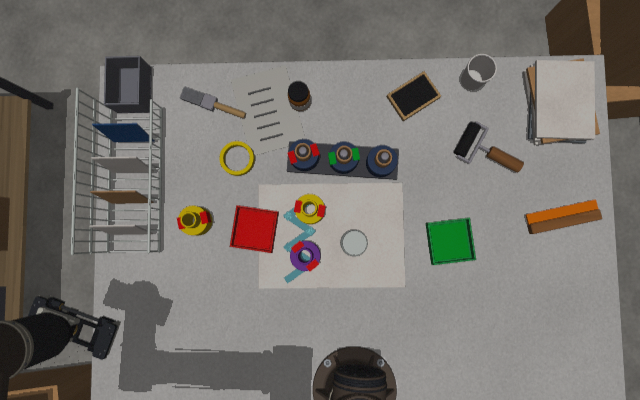

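View pics/scene0.png

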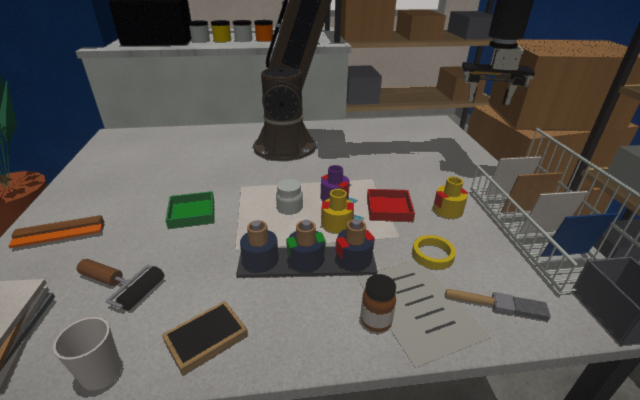

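Top view: red-tagged roll at (304,152), green-tagged at (344,156), untagged at (382,161), red nest (255,229), green nest (450,241), tub (354,243). Red-tagged candidates are the dark blue roll (304,152), the yellow ones (310,208) and (193,220), and the purple one (305,255). Only the blue one, on the stand, fits the description. I'll confirm that in a crop.

```bash
cat > h.py <<'E'
import numpy as np,cv2
from plant import r
def w(n,u,v,z):
    i=r.camera_info(n);K=np.array(i["mtx"]);P=np.array(i["pose"])
    d=P[:3,:3]@np.linalg.inv(K)@[u,v,1];o=P[:3,3]
    return np.round(o+d*(z-o[2])/d[2],4)
E
python3 - <<'E'
from h import *
p=cv2.imread("pics/top0.png")
a=cv2.resize(p[130:190,280:405],None,fx=6,fy=6,interpolation=cv2.INTER_CUBIC)
b=cv2.resize(p[195:275,225:275],None,fx=4,fy=4,interpolation=cv2.INTER_CUBIC)
c=cv2.resize(p[200:280,420:480],None,fx=4,fy=4,interpolation=cv2.INTER_CUBIC)
o=np.zeros((320,750,3),np.uint8);o[:,:200]=b;o[:,210:450]=c
cv2.imwrite("pics/crop.png",cv2.resize(np.vstack([a[:280],o]),None,fx=1,fy=1))
# nest centroids by color mask
for nm,m,box in [("red",(p[...,2]>90)&(p[...,1]<60),(195,275,225,282)),("green",(p[...,1]>70)&(p[...,2]<60),(205,275,415,485))]:
    y0,y1,x0,x1=box; ys,xs=np.nonzero(m[y0:y1,x0:x1]); pts=np.c_[xs+x0,ys+y0].astype(np.float32)
    rc=cv2.minAreaRect(pts); q=cv2.boxPoints(rc); W=np.array([w("top",*c,0.03) for c in q]); print(nm,rc,W[:,:2].tolist(),W.mean(0))
E
```

```text
red ((253.36485290527344, 228.81082153320312), (41.75734329223633, 41.59294509887695), 9.462322235107422) [[0.4012, 0.3458], [0.5175, 0.3266], [0.4963, 0.2089], [0.3806, 0.2288]] [0.4489   0.277525 0.03    ]
green ((451.3599853515625, 240.9848175048828), (42.49423599243164, 42.73335266113281), 82.14668273925781) [[0.4594, -0.2136], [0.4743, -0.3324], [0.3567, -0.344], [0.3417, -0.2262]] [ 0.408025 -0.27905   0.03    ]
```

View pics/crop.png

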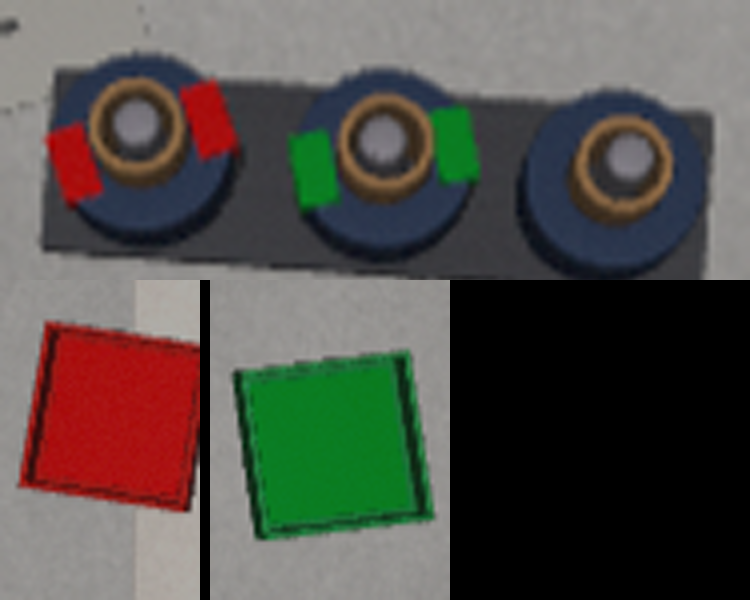

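The crop confirms it: the left roll is dark blue with red tags (core top at crop 137,125), the middle one has green tags (386,144), and the right one is untagged (623,161). Both nests are empty.

```bash
python3 - <<'E'
from h import *
f=lambda x,y:(280+(x+.5)/6-.5,130+(y+.5)/6-.5)
C=[w("top",*f(*c),0.112) for c in [(137,125),(386,144),(623,161)]]
P=[w("top",*f(*c),0.122) for c in [(135,121),(382,138),(632,157)]]
print("cores",C);print("posts",P)
d=P[0]-P[2];print("axis",np.degrees(np.arctan2(d[1],d[0])),np.linalg.norm(d))
# depth heights
D=np.load("pics/top0.npy");i=r.camera_info("top");K=np.array(i["mtx"]);T=np.array(i["pose"])
v,u=np.mgrid[:400,:640];X=np.stack([(u-K[0,2])/K[0,0]*D,(v-K[1,2])/K[1,1]*D,D],-1)@T[:3,:3].T+T[:3,3]
print("rack max z",X[90:250,75:162,2].max(),"jar",X[80:110,288:312,2].max())
for nm,y0,y1,x0,x1 in [("red",195,260,226,282),("green",210,270,420,480)]:
    p=cv2.imread("pics/top0.png"); m=((p[...,2]>90)&(p[...,1]<60)) if nm=="red" else ((p[...,1]>70)&(p[...,2]<60))
    q=X[y0:y1,x0:x1][m[y0:y1,x0:x1]]; print(nm,cv2.minAreaRect(q[:,:2].astype(np.float32)),np.median(q[:,2]))
for (u0,v0) in [(304,152),(344,156),(382,161)]:
    s=X[v0-18:v0+12,u0-15:u0+15].reshape(-1,3); k=s[(s[:,2]>.1)&(s[:,2]<.118)]; print(cv2.minAreaRect(k[:,:2].astype(np.float32)),len(k),s[:,2].max())
E
```

```text
cores [array([0.6558, 0.1315, 0.112 ]), array([0.6453, 0.02  , 0.112 ]), array([ 0.6359, -0.0856,  0.112 ])]
posts [array([0.6557, 0.1318, 0.122 ]), array([0.6462, 0.022 , 0.122 ]), array([ 0.6359, -0.0885,  0.122 ])]
axis 84.8642012747327 0.22118799696186048
rack max z 1.379758678401614 jar 1.379758678401614
red ((0.43622857332229614, 0.1983213573694229), (0.2808464467525482, 0.11736217886209488), 80.7789535522461) 0.006804317474589094
green ((0.3921738266944885, -0.14204826951026917), (0.11775892972946167, 0.39606282114982605), 6.673912048339844) 0.007003157550479422
((0.655743420124054, 0.1313621699810028), (0.040792547166347504, 0.0424012690782547), 89.43023681640625) 116 1.379758678401614
((0.6461633443832397, 0.020950209349393845), (0.04047016426920891, 0.0419282428920269), 88.60174560546875) 110 1.379758678401614
((0.6349446773529053, -0.08613722026348114), (0.04325196519494057, 0.04072175920009613), 0.7661510705947876) 123 1.379758678401614
```

```bash
python3 -m inch '[{"x":0.34,"y":0.94},{"x":0.34,"y":0.94},{"x":0.34,"y":0.94},{"x":0.34,"y":0.94},{"x":0.34,"y":0.94}]' 1 25; python3 -m inch '[{"x":0.34,"y":0.94,"yaw":1},{"x":0.4,"y":0.91,"yaw":1},{"x":0.47,"y":0.88,"yaw":1},{"x":0.53,"y":0.85,"yaw":1},{"x":0.59,"y":0.8,"yaw":1}]'
```

```text
validation failed for argument at $[0]...
validation failed for argument at $[0]...
```

```bash
python3 -m inch '[{"x":0.34,"y":0.94,"z":0,"yaw":0},{"x":0.34,"y":0.94,"z":0,"yaw":0},{"x":0.34,"y":0.94,"z":0,"yaw":0},{"x":0.34,"y":0.94,"z":0,"yaw":0},{"x":0.34,"y":0.94,"z":0,"yaw":0}]' 1 25; python3 -m inch '[{"x":0.34,"y":0.94,"z":0,"yaw":1},{"x":0.4,"y":0.91,"z":0,"yaw":1},{"x":0.47,"y":0.88,"z":0,"yaw":1},{"x":0.53,"y":0.85,"z":0,"yaw":1},{"x":0.59,"y":0.8,"z":0,"yaw":1}]'
```

```text
time_s: 0.52
tcp_pos: [0.2301, 0.5063, 0.192]
eef_rot: [179.5, -0.1, -20.0]
contact_force: [-0.8, -0.1, -0.7]
gripper_width: 0.0876
time_s: 0.93
tcp_pos: [0.2291, 0.3735, 0.1909]
eef_rot: [179.3, -0.4, -40.7]
contact_force: [-0.3, -0.2, 0.3]
gripper_width: 0.0875
```

```bash
python3 -m inch '[{"x":0.97,"y":-0.22,"z":0,"yaw":1},{"x":0.96,"y":-0.29,"z":0,"yaw":1},{"x":0.94,"y":-0.35,"z":0,"yaw":1},{"x":0.91,"y":-0.42,"z":0,"yaw":1},{"x":0.88,"y":-0.48,"z":0,"yaw":1}]'; python3 -m inch '[{"x":0.85,"y":-0.53,"z":0,"yaw":1},{"x":0.81,"y":-0.6,"z":0,"yaw":1},{"x":0.76,"y":-0.65,"z":0,"yaw":1},{"x":0.71,"y":-0.7,"z":0,"yaw":1},{"x":0.66,"y":-0.75,"z":0,"yaw":1}]'
```

```text
time_s: 1.35
tcp_pos: [0.3388, 0.3072, 0.1921]
eef_rot: [179.6, -0.4, -61.4]
contact_force: [-0.0, 0.3, -0.9]
gripper_width: 0.0876
time_s: 1.77
tcp_pos: [0.452, 0.2408, 0.1917]
eef_rot: [179.7, -0.5, -82.4]
contact_force: [0.8, 1.1, 1.5]
gripper_width: 0.0877
```

```bash
python3 -m inch '[{"x":0.57,"y":-0.83,"z":0,"yaw":1},{"x":0.5,"y":-0.87,"z":0,"yaw":1},{"x":0.44,"y":-0.9,"z":0,"yaw":1},{"x":0.39,"y":-0.92,"z":0,"yaw":0},{"x":0.39,"y":-0.92,"z":0,"yaw":0}]'; python3 -m inch '[{"x":0.39,"y":-0.92,"z":0,"yaw":0},{"x":0.39,"y":-0.92,"z":0,"yaw":0},{"x":0.3,"y":-0.75,"z":0,"yaw":0},{"x":0,"y":0,"z":0,"yaw":0},{"x":0,"y":0,"z":0,"yaw":0}]'
cat > g.py <<'E'
import sys
from h import *
s=r.get_state();t=np.radians(s["eef_rot"][2]);p=s["tcp_pos"];d=np.array([float(a) for a in sys.argv[1:4]])-p
print("t",s["time_s"],"pos",p.round(4),"rot",s["eef_rot"].round(2),"F",s["contact_force"].round(1),"w",round(s["gripper_width"],4))
print("xyz units",np.round(np.array([np.cos(t)*d[0]+np.sin(t)*d[1],np.sin(t)*d[0]-np.cos(t)*d[1],-d[2]])/.025,2))
E
python3 g.py 0.6558 0.1315 0.089
python3 - <<'E'
from h import *
p,d=r.capture("wrist");cv2.imwrite("pics/w1.png",p[:,:,::-1]);np.save("pics/w1.npy",d)
i=r.camera_info("wrist");np.savez("pics/w1i",K=i["mtx"],T=i["pose"])
E
```

```text
time_s: 2.18
tcp_pos: [0.5675, 0.1783, 0.19]
eef_rot: [179.6, -0.7, -95.4]
contact_force: [-0.3, 0.6, 0.5]
gripper_width: 0.0872
time_s: 2.6
tcp_pos: [0.6346, 0.1395, 0.1857]
eef_rot: [179.4, -0.9, -95.7]
contact_force: [-0.1, -0.7, -0.5]
gripper_width: 0.0878
t 2.6 pos [0.6346 0.1395 0.1857] rot [179.36  -0.87 -95.7 ] F [-0.1 -0.7 -0.5] w 0.0878
xyz units [ 0.23 -0.88  3.87]
```

View pics/w1.png

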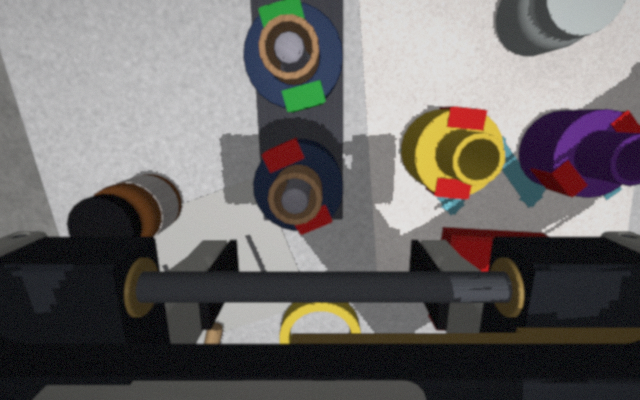

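Wrist view: the red-tagged core top is at (295,192) with its post at (294,200), the green-tagged core is at (289,47), and the way down is clear. I'll cross-check the position.

```bash
python3 - <<'E'
from h import *
print(w("wrist",295,192,.112),w("wrist",294,200,.122),w("wrist",289,47,.112))
E
python3 -m inch '[{"x":0.1,"y":-0.5,"z":0.2,"yaw":0},{"x":0.13,"y":-0.4,"z":0.2,"yaw":0},{"x":0,"y":0,"z":0.0,"yaw":0},{"x":0,"y":0,"z":0,"yaw":0}]'; python3 g.py 0.6558 0.1315 0.089
```

```text
[0.6544 0.1282 0.112 ] [0.6549 0.1322 0.122 ] [0.6457 0.0216 0.112 ]
time_s: 2.98
tcp_pos: [0.6558, 0.1323, 0.1745]
eef_rot: [179.3, -0.9, -95.5]
contact_force: [-0.2, 0.3, -0.3]
gripper_width: 0.0881
t 2.9833 pos [0.6558 0.1323 0.1745] rot [179.3   -0.87 -95.55] F [-0.2  0.3 -0.3] w 0.0881
xyz units [ 0.03 -0.01  3.42]
```

```bash
python3 -m inch '[{"x":0,"y":0,"z":0.7,"yaw":0},{"x":0,"y":0,"z":0.7,"yaw":0},{"x":0,"y":0,"z":0.6,"yaw":0},{"x":0,"y":0,"z":0.4,"yaw":0},{"x":0,"y":0,"z":0,"yaw":0}]'; python3 g.py 0.6558 0.1315 0.089
```

```text
time_s: 3.4
tcp_pos: [0.6549, 0.1332, 0.114]
eef_rot: [179.5, -0.8, -95.4]
contact_force: [-0.5, -0.1, 0.7]
gripper_width: 0.0874
t 3.4 pos [0.6549 0.1332 0.114 ] rot [179.47  -0.76 -95.44] F [-0.5 -0.1  0.7] w 0.0874
xyz units [ 0.06 -0.04  1.  ]
```

```bash
python3 -m inch '[{"x":0.05,"y":-0.04,"z":0.4,"yaw":0},{"x":0.03,"y":0,"z":0.35,"yaw":0},{"x":0,"y":0,"z":0.2,"yaw":0},{"x":0,"y":0,"z":0,"yaw":0}]'; python3 g.py 0.6555 0.1315 0.089; python3 -m inch '[{"x":0,"y":0,"z":0,"yaw":0},{"x":0,"y":0,"z":0,"yaw":0},{"x":0,"y":0,"z":0,"yaw":0},{"x":0,"y":0,"z":0,"yaw":0},{"x":0,"y":0,"z":0,"yaw":0}]' -1 25;python3 g.py 0.6555 0.1315 0.089;
```

```text
time_s: 3.73
tcp_pos: [0.656, 0.1314, 0.09]
eef_rot: [179.6, -0.7, -95.4]
contact_force: [-0.4, 0.1, -0.3]
gripper_width: 0.0876
t 3.7333 pos [0.656  0.1314 0.09  ] rot [179.58  -0.72 -95.37] F [-0.4  0.1 -0.3] w 0.0876
xyz units [-0.    0.02  0.04]
time_s: 4.15
tcp_pos: [0.6571, 0.1316, 0.0915]
eef_rot: [179.7, -0.7, -95.4]
contact_force: [-0.2, 0.1, -0.7]
gripper_width: 0.0602
t 4.15 pos [0.6571 0.1316 0.0915] rot [179.7   -0.67 -95.37] F [-0.2  0.1 -0.7] w 0.0602
xyz units [0.01 0.06 0.1 ]
```

```bash
python3 -m inch '[{"x":0,"y":0.06,"z":0.05,"yaw":0},{"x":0,"y":0,"z":0,"yaw":0},{"x":0,"y":0,"z":0,"yaw":0},{"x":0,"y":0,"z":0,"yaw":0},{"x":0,"y":0,"z":0,"yaw":0}]'; python3 -m inch '[{"x":0,"y":0,"z":0,"yaw":0},{"x":0,"y":0,"z":0,"yaw":0},{"x":0,"y":0,"z":0,"yaw":0}]'; python3 g.py 0.6555 0.1315 0.22
```

```text
time_s: 4.57
tcp_pos: [0.6558, 0.1319, 0.091]
eef_rot: [179.8, -0.6, -95.4]
contact_force: [-0.6, -0.4, 0.5]
gripper_width: 0.0265
time_s: 4.82
tcp_pos: [0.656, 0.1319, 0.0911]
eef_rot: [179.8, -0.6, -95.4]
contact_force: [-1.0, -0.9, -0.4]
gripper_width: 0.0194
t 4.8167 pos [0.656  0.1319 0.0911] rot [179.79  -0.63 -95.36] F [-1.  -0.9 -0.4] w 0.0194
xyz units [ 0.02  0.02 -5.16]
```

```bash
python3 - <<'E'
from h import *
o=[]
for n,(a,b,c,e) in {"scene":(200,300,230,400),"top":(110,210,270,440)}.items():
    p,d=r.capture(n);o.append(cv2.resize(p[a:b,c:e,::-1],(510,300),interpolation=cv2.INTER_CUBIC))
cv2.imwrite("pics/c1.png",np.vstack(o));print(r.get_state()["gripper_width"])
E
```

```text
0.019360851039407857
```

View pics/c1.png

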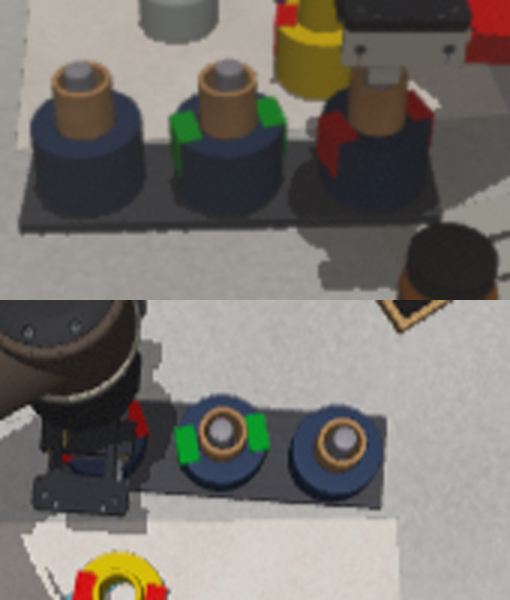

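The gripper reads 19 mm, which is too narrow for a 44 mm core, and the picture is ambiguous: the finger tip at (383,75) overlaps the core's top. I'll do a short lift as a test and read the force.

```bash
python3 -m inch '[{"x":0,"y":0,"z":-0.2,"yaw":0},{"x":0,"y":0,"z":-0.3,"yaw":0},{"x":0,"y":0,"z":-0.3,"yaw":0},{"x":0,"y":0,"z":-0.3,"yaw":0},{"x":0,"y":0,"z":0,"yaw":0}]'; python3 - <<'E'
from h import *
p,d=r.capture("scene");a=cv2.resize(p[130:290,290:430,::-1],None,fx=4,fy=4,interpolation=cv2.INTER_CUBIC)[:600]
cv2.imwrite("pics/c2.png",a);s=r.get_state();print(s["gripper_width"],s["contact_force"],s["moment"])
E
```

```text
time_s: 5.33
tcp_pos: [0.6436, 0.1272, 0.1055]
eef_rot: [178.1, -1.3, -95.6]
contact_force: [1.4, 7.2, -15.9]
gripper_width: 0.0191
0.019124287345754977 [  1.76965655   1.11697511 -19.70253456] [ 1.02580429 -0.88298641  0.13865975]
```

View pics/c2.png

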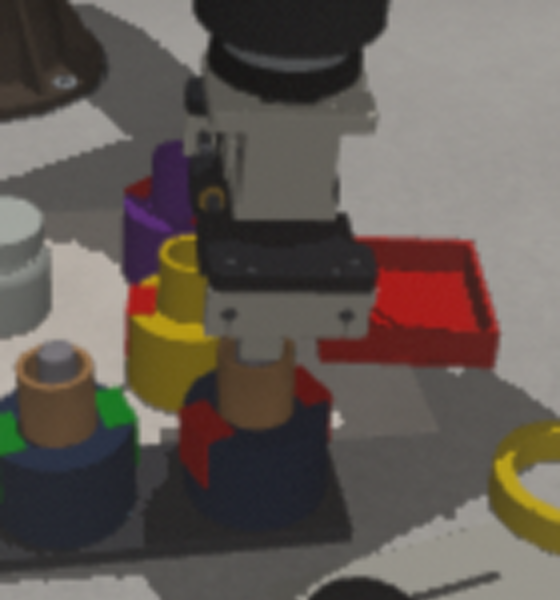

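The lift pulls about 20 N and the TCP went sideways, so this isn't a free grasp. I'll read the depth at the finger tip (scene 355,217), the core front (354,230) and the plate (355,208).

```bash
python3 - <<'E'
from h import *
p,D=r.capture("scene");i=r.camera_info("scene");K=np.array(i["mtx"]);T=np.array(i["pose"])
for v in range(196,262,3):
    u=355;d=D[v,u];print(v,(T[:3,:3]@(np.linalg.inv(K)@[u,v,1]*d)+T[:3,3]).round(3),p[v,u])
s=r.get_state();print(s["tcp_pos"],s["eef_rot"],s["gripper_width"],s["contact_force"])
E
```

```text
196 [0.735 0.106 0.238] [42 41 42]
199 [0.743 0.105 0.237] [38 36 37]
202 [0.745 0.105 0.232] [41 39 39]
205 [0.741 0.106 0.222] [98 95 89]
208 [0.736 0.108 0.212] [98 95 88]
211 [0.734 0.109 0.203] [99 96 90]
214 [0.737 0.109 0.198] [96 93 87]
217 [0.67  0.126 0.141] [97 95 87]
220 [0.655 0.13  0.122] [73 70 70]
223 [0.668 0.127 0.124] [85 64 44]
226 [0.669 0.128 0.116] [85 64 44]
229 [0.667 0.129 0.106] [89 68 47]
232 [0.666 0.129 0.097] [90 68 47]
235 [0.667 0.13  0.089] [92 68 48]
238 [0.672 0.129 0.084] [35 35 40]
241 [0.684 0.126 0.086] [33 34 42]
244 [0.685 0.127 0.078] [33 35 43]
247 [0.688 0.126 0.072] [32 35 44]
250 [0.687 0.127 0.063] [32 35 44]
253 [0.688 0.128 0.054] [34 36 46]
256 [0.689 0.128 0.047] [32 35 44]
259 [0.688 0.129 0.036] [33 36 45]
[0.64364311 0.12773124 0.104702  ] [178.12114732  -1.25101647 -95.63745587] 0.019146049240936432 [  0.57381201   1.58185214 -19.18412767]
```

The roll's film top is at z 0.086 and the core's front face is bare with no finger in front of it. The gripper body's underside is at z 0.195, against the 0.160 that the reported TCP implies. So the real fingers are about 33 mm higher than reported, they hold the post tip, and they are raising the stand's end. I'll set it back down where it was.

```bash
python3 g.py 0.6560 0.1319 0.0911; python3 -m inch '[{"x":-0.06,"y":-0.12,"z":0.12,"yaw":0},{"x":-0.06,"y":-0.12,"z":0.12,"yaw":0},{"x":-0.03,"y":-0.1,"z":0.12,"yaw":0}]';python3 g.py 0.6560 0.1319 0.0911
```

```text
t 5.4333 pos [0.6436 0.1277 0.1047] rot [178.12  -1.25 -95.64] F [  0.6   1.6 -19.2] w 0.0191
xyz units [-0.21 -0.48  0.54]
time_s: 5.68
tcp_pos: [0.6515, 0.1325, 0.0936]
eef_rot: [178.0, -1.1, -95.6]
contact_force: [-1.0, 5.3, -17.2]
gripper_width: 0.0193
t 5.6833 pos [0.6515 0.1325 0.0936] rot [178.02  -1.14 -95.64] F [ -1.    5.3 -17.2] w 0.0193
xyz units [ 0.   -0.18  0.1 ]
```

```bash
python3 -m inch '[{"x":0,"y":-0.1,"z":0.08,"yaw":0},{"x":0,"y":-0.08,"z":0.04,"yaw":0},{"x":0,"y":0,"z":0,"yaw":0}]';python3 g.py 0.6560 0.1319 0.0911
```

```text
time_s: 5.93
tcp_pos: [0.6546, 0.1331, 0.092]
eef_rot: [177.8, -1.2, -95.5]
contact_force: [4.5, -1.9, -20.2]
gripper_width: 0.0191
t 5.9333 pos [0.6546 0.1331 0.092 ] rot [177.82  -1.22 -95.54] F [  4.5  -1.9 -20.2] w 0.0191
xyz units [ 0.04 -0.06  0.04]
```

```bash
python3 -m inch '[{"x":0,"y":-0.04,"z":0.12,"yaw":0},{"x":0,"y":0,"z":0.12,"yaw":0},{"x":0,"y":0,"z":0.1,"yaw":0}]';python3 - <<'E'
from h import *
p,D=r.capture("scene");i=r.camera_info("scene");K=np.array(i["mtx"]);T=np.array(i["pose"])
for v in range(202,260,3):
    u=355;d=D[v,u];print(v,(T[:3,:3]@(np.linalg.inv(K)@[u,v,1]*d)+T[:3,3]).round(3),p[v,u])
p0=cv2.imread("pics/scene0.png")[:,:,::-1]
a=np.hstack([p0[205:285,225:395],p[205:285,225:395]]);cv2.imwrite("pics/c3.png",cv2.resize(np.vstack([p0[205:285,225:395],p[205:285,225:395]])[:,:,::-1],None,fx=3.6,fy=3.6,interpolation=cv2.INTER_CUBIC))
s=r.get_state();print(s["tcp_pos"],s["eef_rot"],s["gripper_width"],s["contact_force"],s["joints"])
i=r.camera_info("wrist");print(np.round(i["pose"],4))
E
```

```text
time_s: 6.18
tcp_pos: [0.6549, 0.1331, 0.0915]
eef_rot: [177.9, -1.3, -95.4]
contact_force: [-8.1, 0.9, -0.6]
gripper_width: 0.0193
202 [0.737 0.107 0.226] [42 42 42]
205 [0.744 0.105 0.225] [43 42 43]
208 [0.753 0.104 0.224] [43 42 43]
211 [0.755 0.103 0.219] [35 34 33]
214 [0.753 0.105 0.21 ] [99 96 89]
217 [0.745 0.107 0.198] [100  96  90]
220 [0.746 0.107 0.191] [98 96 89]
223 [0.745 0.108 0.183] [99 96 90]
226 [0.68  0.125 0.125] [98 95 88]
229 [0.673 0.127 0.111] [77 64 56]
232 [0.677 0.127 0.106] [83 63 42]
235 [0.678 0.127 0.098] [86 65 45]
238 [0.678 0.127 0.09 ] [89 68 47]
241 [0.679 0.128 0.082] [90 68 47]
244 [0.678 0.129 0.072] [85 66 47]
247 [0.688 0.127 0.072] [32 34 41]
250 [0.697 0.125 0.071] [33 34 42]
253 [0.698 0.125 0.064] [33 35 44]
256 [0.698 0.125 0.055] [33 36 45]
259 [0.698 0.126 0.046] [32 35 44]
[0.65489334 0.1330512  0.09147535] [177.9041587   -1.30502644 -95.35584645] 0.019361211933504627 [-9.44057165  1.26195312  1.41851362] [ 28.11991659  25.88885961  -5.61598966  -0.07783284 -60.9630178
 -33.46039143]
[[-0.9948  0.1011 -0.0122  0.6545]
 [ 0.0949  0.9637  0.2497  0.0655]
 [ 0.037   0.2473 -0.9682  0.2804]
 [ 0.      0.      0.      1.    ]]
```

View pics/c3.png

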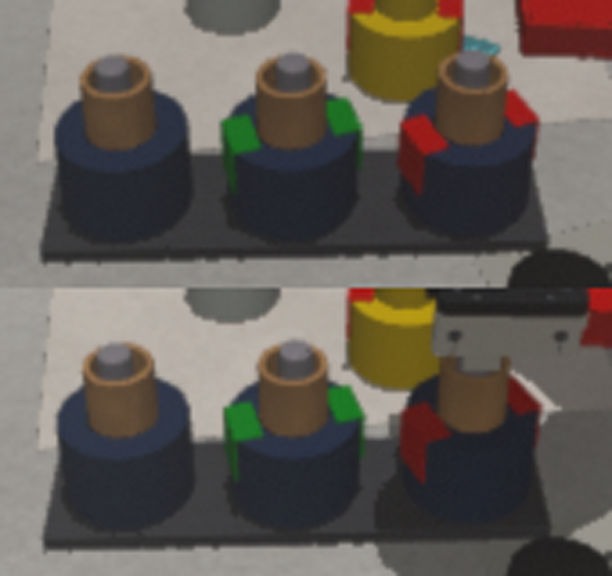

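The stand is back where it was: compared with the first picture it is within a pixel, and the film top is at 0.072 again. The body underside is at 0.18, so the real TCP is about 0.125 while 0.0915 is reported. The fingers therefore have to go about 35 mm lower. I'll open, then descend while watching force and depth.

```bash
python3 -m inch '[{"x":0,"y":0,"z":0,"yaw":0},{"x":0,"y":0,"z":0,"yaw":0},{"x":0,"y":0,"z":0,"yaw":0},{"x":0,"y":0,"z":0,"yaw":0},{"x":0,"y":0,"z":0,"yaw":0}]' 1 25;python3 -m inch '[{"x":0,"y":0,"z":0,"yaw":0},{"x":0,"y":0,"z":0,"yaw":0},{"x":0,"y":0,"z":0,"yaw":0},{"x":0,"y":0,"z":0,"yaw":0},{"x":0,"y":0,"z":0,"yaw":0}]'; python3 g.py 0.6558 0.1315 0.057
python3 - <<'E'
from h import *
p,D=r.capture("scene");i=r.camera_info("scene");K=np.array(i["mtx"]);T=np.array(i["pose"])
v,u=np.mgrid[:400,:640];X=np.stack([(u-K[0,2])/K[0,0]*D,(v-K[1,2])/K[1,1]*D,D],-1)@T[:3,:3].T+T[:3,3]
m=(X[...,0]>.69)&(X[...,0]<.77)&(abs(X[...,1]-.13)<.05)&(X[...,2]>.09)&(D>0)
q=X[m];print("fingers/body z by x");
for a in np.arange(.69,.77,.01):
    k=q[(q[:,0]>=a)&(q[:,0]<a+.01)]; print(round(a,2),len(k),k[:,2].min().round(3) if len(k) else None,k[:,1].min().round(3) if len(k) else None,k[:,1].max().round(3) if len(k) else None)
E
```

```text
time_s: 6.65
tcp_pos: [0.6643, 0.134, 0.1027]
eef_rot: [179.1, -1.1, -95.1]
contact_force: [-0.2, -0.6, -0.4]
gripper_width: 0.047
time_s: 7.07
tcp_pos: [0.6668, 0.134, 0.105]
eef_rot: [179.3, -1.0, -95.1]
contact_force: [0.1, 1.2, -0.3]
gripper_width: 0.0804
t 7.0667 pos [0.6668 0.134  0.105 ] rot [179.34  -1.01 -95.13] F [ 0.1  1.2 -0.3] w 0.0804
xyz units [0.14 0.43 1.92]
fingers/body z by x
0.69 946 0.215 0.092 0.18
0.7 1994 0.234 0.095 0.18
0.71 4631 0.148 0.093 0.173
0.72 1543 0.136 0.092 0.171
0.73 102 0.175 0.091 0.155
0.74 130 0.22 0.09 0.168
0.75 465 0.198 0.089 0.167
0.76 418 0.2 0.09 0.167
0.77 0 None None None
```

```bash
python3 -m inch '[{"x":0.07,"y":0.2,"z":0,"yaw":0},{"x":0.07,"y":0.2,"z":0,"yaw":0},{"x":0,"y":0.05,"z":0,"yaw":0},{"x":0,"y":0,"z":0,"yaw":0}]'; python3 g.py 0.6558 0.1315 0.058;  python3 -m inch '[{"x":0,"y":0,"z":0.25,"yaw":0},{"x":0,"y":0,"z":0.25,"yaw":0},{"x":0,"y":0,"z":0.25,"yaw":0},{"x":0,"y":0,"z":0.25,"yaw":0},{"x":0,"y":0,"z":0,"yaw":0}]'; python3 g.py 0.6558 0.1315 0.058
```

```text
time_s: 7.45
tcp_pos: [0.6534, 0.1311, 0.1043]
eef_rot: [179.3, -1.1, -95.1]
contact_force: [-0.1, -0.1, -0.1]
gripper_width: 0.0879
t 7.45 pos [0.6534 0.1311 0.1043] rot [179.25  -1.05 -95.14] F [-0.1 -0.1 -0.1] w 0.0879
xyz units [-0.03 -0.09  1.85]
time_s: 7.87
tcp_pos: [0.6527, 0.1307, 0.0768]
eef_rot: [179.3, -1.0, -95.1]
contact_force: [-0.2, -0.5, 0.0]
gripper_width: 0.0879
t 7.8667 pos [0.6527 0.1307 0.0768] rot [179.26  -1.03 -95.13] F [-0.2 -0.5  0. ] w 0.0879
xyz units [-0.04 -0.12  0.75]
```

```bash
python3 -m inch '[{"x":-0.03,"y":-0.1,"z":0.2,"yaw":0},{"x":0,"y":0,"z":0.2,"yaw":0},{"x":0,"y":0,"z":0.2,"yaw":0},{"x":0,"y":0,"z":0.1,"yaw":0},{"x":0,"y":0,"z":0,"yaw":0}]'; python3 g.py 0.6558 0.1315 0.058
python3 - <<'E'
from h import *
p,D=r.capture("scene");i=r.camera_info("scene");K=np.array(i["mtx"]);T=np.array(i["pose"])
v,u=np.mgrid[:400,:640];X=np.stack([(u-K[0,2])/K[0,0]*D,(v-K[1,2])/K[1,1]*D,D],-1)@T[:3,:3].T+T[:3,3]
for u in [345,355,365]:
  print(u,[(v,*X[v,u][[0,2]].round(3)) for v in range(214,262,3)])
E
```

```text
time_s: 8.28
tcp_pos: [0.6551, 0.1307, 0.056]
eef_rot: [179.2, -1.1, -95.1]
contact_force: [-0.1, 0.0, 0.4]
gripper_width: 0.0877
t 8.2833 pos [0.6551 0.1307 0.056 ] rot [179.17  -1.1  -95.13] F [-0.1  0.   0.4] w 0.0877
xyz units [-0.04 -0.03 -0.08]
345 [(214, np.float64(0.727), np.float64(0.193)), (217, np.float64(0.736), np.float64(0.192)), (220, np.float64(0.743), np.float64(0.19)), (223, np.float64(0.748), np.float64(0.187)), (226, np.float64(0.751), np.float64(0.182)), (229, np.float64(0.75), np.float64(0.174)), (232, np.float64(0.743), np.float64(0.161)), (235, np.float64(0.742), np.float64(0.153)), (238, np.float64(0.653), np.float64(0.071)), (241, np.float64(0.665), np.float64(0.072)), (244, np.float64(0.675), np.float64(0.072)), (247, np.float64(0.684), np.float64(0.071)), (250, np.float64(0.687), np.float64(0.065)), (253, np.float64(0.688), np.float64(0.057)), (256, np.float64(0.688), np.float64(0.048)), (259, np.float64(0.687), np.float64(0.038))]
355 [(214, np.float64(0.728), np.float64(0.192)), (217, np.float64(0.737), np.float64(0.192)), (220, np.float64(0.746), np.flo
[... 616 characters left out ...]
64(0.727), np.float64(0.19)), (217, np.float64(0.739), np.float64(0.191)), (220, np.float64(0.748), np.float64(0.191)), (223, np.float64(0.754), np.float64(0.188)), (226, np.float64(0.753), np.float64(0.181)), (229, np.float64(0.753), np.float64(0.173)), (232, np.float64(0.745), np.float64(0.16)), (235, np.float64(0.746), np.float64(0.153)), (238, np.float64(0.722), np.float64(0.125)), (241, np.float64(0.668), np.float64(0.07)), (244, np.float64(0.679), np.float64(0.071)), (247, np.float64(0.69), np.float64(0.072)), (250, np.float64(0.696), np.float64(0.068)), (253, np.float64(0.696), np.float64(0.06)), (256, np.float64(0.698), np.float64(0.052)), (259, np.float64(0.696), np.float64(0.042))]
```

The finger tip is now at about z 0.082, alongside the core and above the film at 0.072. Closing.

```bash
python3 -m inch '[{"x":-0.03,"y":0,"z":0,"yaw":0},{"x":0,"y":0,"z":0,"yaw":0},{"x":0,"y":0,"z":0,"yaw":0},{"x":0,"y":0,"z":0,"yaw":0},{"x":0,"y":0,"z":0,"yaw":0}]' -1 25;python3 -m inch '[{"x":0,"y":0,"z":0,"yaw":0},{"x":0,"y":0,"z":0,"yaw":0},{"x":0,"y":0,"z":0,"yaw":0},{"x":0,"y":0,"z":0,"yaw":0}]'; python3 g.py 0.6555 0.1315 0.2
```

```text
time_s: 8.75
tcp_pos: [0.6559, 0.1318, 0.0573]
eef_rot: [179.3, -1.1, -95.1]
contact_force: [0.4, 1.1, 0.7]
gripper_width: 0.0598
time_s: 9.08
tcp_pos: [0.6559, 0.132, 0.0579]
eef_rot: [179.3, -1.0, -95.1]
contact_force: [-0.4, -0.4, -1.0]
gripper_width: 0.0429
t 9.0833 pos [0.6559 0.132  0.0579] rot [179.31  -1.02 -95.12] F [-0.4 -0.4 -1. ] w 0.0429
xyz units [ 0.02  0.02 -5.69]
```

```bash
python3 -m inch '[{"x":0,"y":0,"z":0,"yaw":0},{"x":0,"y":0,"z":-0.2,"yaw":0},{"x":0,"y":0,"z":-0.3,"yaw":0},{"x":0,"y":0,"z":-0.3,"yaw":0},{"x":0,"y":0,"z":-0.3,"yaw":0}]'; python3 g.py 0.6555 0.1318 0.2
```

```text
time_s: 9.5
tcp_pos: [0.654, 0.1317, 0.0843]
eef_rot: [179.0, -1.2, -95.2]
contact_force: [-0.1, -1.4, -2.9]
gripper_width: 0.0432
t 9.5 pos [0.654  0.1317 0.0843] rot [178.98  -1.16 -95.16] F [-0.1 -1.4 -2.9] w 0.0432
xyz units [-0.01 -0.06 -4.63]
```

Free lift at -2.9 N, which is the roll's weight alone.

```bash
python3 -m inch '[{"x":0,"y":-0.05,"z":-0.5,"yaw":0},{"x":0,"y":-0.02,"z":-0.5,"yaw":0},{"x":0,"y":-0.02,"z":-0.5,"yaw":0},{"x":0,"y":-0.02,"z":-0.4,"yaw":0}]'; python3 g.py 0.6555 0.1318 0.2
```

```text
time_s: 9.83
tcp_pos: [0.6572, 0.1321, 0.1357]
eef_rot: [178.9, -1.2, -95.2]
contact_force: [-0.2, 0.4, -2.8]
gripper_width: 0.0427
t 9.8333 pos [0.6572 0.1321 0.1357] rot [178.93  -1.17 -95.17] F [-0.2  0.4 -2.8] w 0.0427
xyz units [ 0.02  0.07 -2.57]
```

```bash
python3 -m inch '[{"x":0,"y":0.04,"z":-0.5,"yaw":0},{"x":0,"y":0,"z":-0.5,"yaw":0},{"x":0,"y":0,"z":-0.5,"yaw":0},{"x":0,"y":0,"z":-0.5,"yaw":0},{"x":0,"y":0,"z":-0.5,"yaw":0}]'; python3 g.py 0.449 0.2775 0.2
```

```text
time_s: 10.25
tcp_pos: [0.6569, 0.1333, 0.2044]
eef_rot: [179.0, -1.1, -95.2]
contact_force: [0.5, -0.1, -3.1]
gripper_width: 0.0427
t 10.25 pos [0.6569 0.1333 0.2044] rot [178.97  -1.11 -95.19] F [ 0.5 -0.1 -3.1] w 0.0427
xyz units [-4.99  8.8   0.18]
```

```bash
python3 -m inch '[{"x":-0.25,"y":0.45,"z":0,"yaw":0},{"x":-0.4,"y":0.7,"z":0,"yaw":0},{"x":-0.5,"y":0.88,"z":0,"yaw":0},{"x":-0.5,"y":0.88,"z":0,"yaw":0},{"x":-0.5,"y":0.88,"z":0,"yaw":0}]'; python3 g.py 0.449 0.2775 0.2
```

```text
time_s: 10.67
tcp_pos: [0.5674, 0.1955, 0.209]
eef_rot: [179.3, -1.0, -95.5]
contact_force: [0.2, 1.0, -2.8]
gripper_width: 0.0427
t 10.6667 pos [0.5674 0.1955 0.209 ] rot [179.27  -0.96 -95.55] F [ 0.2  1.  -2.8] w 0.0427
xyz units [-2.81  5.03  0.36]
```

```bash
python3 -m inch '[{"x":-0.5,"y":0.88,"z":0,"yaw":0},{"x":-0.5,"y":0.88,"z":0,"yaw":0},{"x":-0.5,"y":0.88,"z":0,"yaw":0},{"x":-0.5,"y":0.88,"z":0,"yaw":0}]'; python3 g.py 0.449 0.2775 0.2
```

```text
time_s: 11.0
tcp_pos: [0.4777, 0.2557, 0.2096]
eef_rot: [179.2, -0.9, -95.6]
contact_force: [1.3, 0.8, -1.8]
gripper_width: 0.0431
t 11.0 pos [0.4777 0.2557 0.2096] rot [179.22  -0.9  -95.61] F [ 1.3  0.8 -1.8] w 0.0431
xyz units [-0.75  1.23  0.39]
```

```bash
python3 -m inch '[{"x":-0.35,"y":0.55,"z":0,"yaw":0},{"x":-0.25,"y":0.4,"z":0,"yaw":0},{"x":-0.05,"y":0.1,"z":0,"yaw":0},{"x":0,"y":0,"z":0,"yaw":0},{"x":0,"y":0,"z":0,"yaw":0}]'; python3 g.py 0.449 0.2775 0.051
python3 - <<'E'
from h import *
p,d=r.capture("wrist");cv2.imwrite("pics/w2.png",p[:,:,::-1])
m=((p[...,0]>90)&(p[...,1]<60)).astype(np.uint8);n,l,s,c=cv2.connectedComponentsWithStats(m);k=1+np.argsort(-s[1:,4])[:3];print(s[k])
E
```

```text
time_s: 11.42
tcp_pos: [0.4454, 0.2775, 0.2114]
eef_rot: [179.2, -0.7, -95.3]
contact_force: [0.1, -0.6, -2.8]
gripper_width: 0.0435
t 11.4167 pos [0.4454 0.2775 0.2114] rot [179.19  -0.7  -95.27] F [ 0.1 -0.6 -2.8] w 0.0435
xyz units [-0.01 -0.14  6.42]
[[ 264  123  111  100 6921]
 [ 340    0   90   71 1306]
 [ 224   47   35   26  716]]
```

View pics/w2.png

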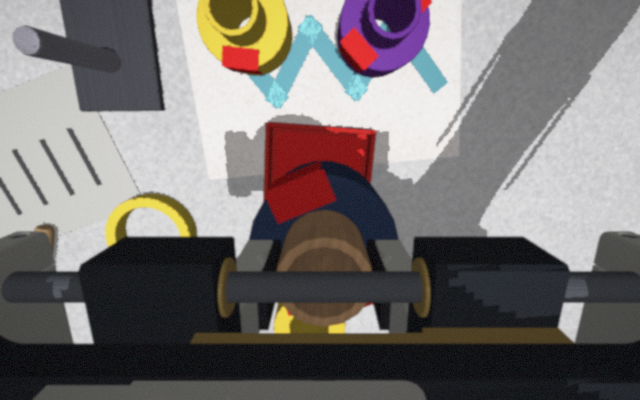

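The roll is held upright over the red nest. The nest's far-wall top corners show at (266,123) and (376,130).

```bash
python3 - <<'E'
from h import *
a=w("wrist",266,123,.03);b=w("wrist",376,130,.03);print(a,b,np.linalg.norm(a-b))
n=np.array([-(b-a)[1],(b-a)[0]])/np.linalg.norm(b-a);c=((a+b)/2)[:2];print(c+n*.06,c-n*.06)
E
python3 -m inch '[{"x":0,"y":-0.1,"z":0.4,"yaw":0},{"x":0,"y":-0.04,"z":0.7,"yaw":0},{"x":0,"y":0,"z":0.7,"yaw":0},{"x":0,"y":0,"z":0.7,"yaw":0},{"x":0,"y":0,"z":0.7,"yaw":0}]'; python3 g.py 0.449 0.2775 0.051
```

```text
[0.4979 0.212  0.03  ] [0.3807 0.2304 0.03  ] 0.11863557645158558
[0.42999419 0.16192604] [0.44860581 0.28047396]
time_s: 11.88
tcp_pos: [0.4531, 0.2757, 0.1299]
eef_rot: [179.5, -0.4, -95.5]
contact_force: [-0.1, 0.8, -3.8]
gripper_width: 0.0429
t 11.8833 pos [0.4531 0.2757 0.1299] rot [179.5   -0.37 -95.52] F [-0.1  0.8 -3.8] w 0.0429
xyz units [-0.05  0.17  3.16]
```

Nest centre confirmed at about (0.449, 0.279). Going down.

```bash
python3 -m inch '[{"x":-0.08,"y":0.12,"z":0.6,"yaw":0},{"x":-0.03,"y":0.04,"z":0.6,"yaw":0},{"x":0,"y":0,"z":0.5,"yaw":0},{"x":0,"y":0,"z":0.4,"yaw":0},{"x":0,"y":0,"z":0,"yaw":0}]'; python3 g.py 0.449 0.279 0.051
```

```text
time_s: 12.3
tcp_pos: [0.449, 0.2719, 0.0661]
eef_rot: [179.1, -0.9, -96.0]
contact_force: [-0.0, 0.3, -2.4]
gripper_width: 0.0432
t 12.3 pos [0.449  0.2719 0.0661] rot [179.13  -0.87 -95.95] F [-0.   0.3 -2.4] w 0.0432
xyz units [-0.28  0.03  0.6 ]
```

```bash
python3 -m inch '[{"x":-0.2,"y":0.03,"z":0.15,"yaw":0},{"x":-0.05,"y":0,"z":0.12,"yaw":0},{"x":0,"y":0,"z":0.1,"yaw":0},{"x":0,"y":0,"z":0.05,"yaw":0}]'; python3 g.py 0.449 0.279 0.051; python3 -m inch '[{"x":0,"y":0,"z":0.06,"yaw":0},{"x":0,"y":0,"z":0.03,"yaw":0}]'; python3 g.py 0.449 0.279 0.051
```

```text
time_s: 12.63
tcp_pos: [0.4505, 0.2776, 0.0541]
eef_rot: [179.1, -0.9, -96.1]
contact_force: [-0.8, -0.3, -2.7]
gripper_width: 0.0434
t 12.6333 pos [0.4505 0.2776 0.0541] rot [179.13  -0.93 -96.09] F [-0.8 -0.3 -2.7] w 0.0434
xyz units [-0.05  0.06  0.13]
time_s: 12.8
tcp_pos: [0.4509, 0.278, 0.0522]
eef_rot: [179.2, -0.9, -96.1]
contact_force: [-0.5, -1.1, -2.2]
gripper_width: 0.043
t 12.8 pos [0.4509 0.278  0.0522] rot [179.17  -0.87 -96.08] F [-0.5 -1.1 -2.2] w 0.043
xyz units [-0.03  0.08  0.05]
```

```bash
python3 -m inch '[{"x":0,"y":0,"z":0.06,"yaw":0},{"x":0,"y":0,"z":0.05,"yaw":0},{"x":0,"y":0,"z":0,"yaw":0}]'; python3 g.py 0.449 0.279 0.051;python3 -m inch '[{"x":0,"y":0,"z":0.05,"yaw":0},{"x":0,"y":0,"z":0.04,"yaw":0}]'; python3 g.py 0.449 0.279 0.051
```

```text
time_s: 13.05
tcp_pos: [0.4513, 0.2789, 0.0513]
eef_rot: [179.3, -0.7, -96.0]
contact_force: [-0.8, -0.5, -3.5]
gripper_width: 0.0432
t 13.05 pos [0.4513 0.2789 0.0513] rot [179.27  -0.75 -96.03] F [-0.8 -0.5 -3.5] w 0.0432
xyz units [0.01 0.09 0.01]
time_s: 13.22
tcp_pos: [0.4517, 0.2799, 0.0507]
eef_rot: [179.4, -0.6, -96.0]
contact_force: [-7.1, -2.2, 12.8]
gripper_width: 0.0429
t 13.2167 pos [0.4517 0.2799 0.0507] rot [179.35  -0.63 -95.98] F [-7.1 -2.2 12.8] w 0.0429
xyz units [ 0.05  0.1  -0.01]
```

The roll is on the floor: Fz went from -3.5 to +12.8 N at z 0.0507, where 0.051 was expected. I'll ease off and release.

```bash
python3 -m inch '[{"x":0,"y":0,"z":-0.02,"yaw":0},{"x":0,"y":0,"z":0,"yaw":0}]'; python3 -m inch '[{"x":0,"y":0,"z":0,"yaw":0},{"x":0,"y":0,"z":0,"yaw":0},{"x":0,"y":0,"z":0,"yaw":0},{"x":0,"y":0,"z":0,"yaw":0},{"x":0,"y":0,"z":0,"yaw":0}]' 1 25; python3 -m inch '[{"x":0,"y":0,"z":0,"yaw":0},{"x":0,"y":0,"z":0,"yaw":0},{"x":0,"y":0,"z":0,"yaw":0}]'; python3 g.py 0.6458 0.0205 0.2
```

```text
time_s: 13.38
tcp_pos: [0.4518, 0.2802, 0.0517]
eef_rot: [179.4, -0.6, -96.0]
contact_force: [-0.2, 0.7, -2.1]
gripper_width: 0.0431
time_s: 13.8
tcp_pos: [0.4528, 0.2808, 0.0521]
eef_rot: [179.5, -0.5, -95.9]
contact_force: [0.1, 0.5, -0.6]
gripper_width: 0.071
time_s: 14.05
tcp_pos: [0.453, 0.2808, 0.0521]
eef_rot: [179.5, -0.5, -95.9]
contact_force: [0.4, 0.3, 0.4]
gripper_width: 0.0864
t 14.05 pos [0.453  0.2808 0.0521] rot [179.49  -0.49 -95.95] F [0.4 0.3 0.4] w 0.0864
xyz units [ 9.56 -8.75 -5.92]
```

```bash
python3 -m inch '[{"x":0,"y":-0.03,"z":-0.4,"yaw":0},{"x":0,"y":-0.02,"z":-0.7,"yaw":0},{"x":0,"y":0,"z":-0.9,"yaw":0},{"x":0,"y":0,"z":-0.9,"yaw":0},{"x":0,"y":0,"z":-0.9,"yaw":0}]'; python3 -m inch '[{"x":0.72,"y":-0.66,"z":-0.5,"yaw":0},{"x":0.72,"y":-0.66,"z":-0.2,"yaw":0},{"x":0.72,"y":-0.66,"z":0,"yaw":0},{"x":0.72,"y":-0.66,"z":0,"yaw":0},{"x":0.72,"y":-0.66,"z":0,"yaw":0}]'; python3 -m inch '[{"x":0.72,"y":-0.66,"z":0,"yaw":0},{"x":0.72,"y":-0.66,"z":0,"yaw":0},{"x":0.72,"y":-0.66,"z":0,"yaw":0},{"x":0.72,"y":-0.66,"z":0,"yaw":0},{"x":0.72,"y":-0.66,"z":0,"yaw":0}]'; python3 g.py 0.6458 0.0205 0.12
```

```text
time_s: 14.47
tcp_pos: [0.4528, 0.2785, 0.1478]
eef_rot: [179.1, -1.0, -96.0]
contact_force: [0.3, -0.2, -0.4]
gripper_width: 0.0879
time_s: 14.88
tcp_pos: [0.5304, 0.1831, 0.1791]
eef_rot: [179.8, -0.4, -95.5]
contact_force: [0.4, 0.1, -0.7]
gripper_width: 0.0874
time_s: 15.3
tcp_pos: [0.6076, 0.0802, 0.1852]
eef_rot: [-180.0, -0.2, -95.4]
contact_force: [0.1, 0.4, 0.7]
gripper_width: 0.0875
t 15.3 pos [0.6076 0.0802 0.1852] rot [-179.97   -0.23  -95.44] F [0.1 0.4 0.7] w 0.0875
xyz units [ 2.23 -1.75  2.61]
```

Finish the approach, then refresh the green core's position from the top and wrist views, and check the released red roll.

```bash
python3 -m inch '[{"x":0.6,"y":-0.55,"z":0,"yaw":0},{"x":0.4,"y":-0.35,"z":0,"yaw":0},{"x":0.2,"y":-0.1,"z":0,"yaw":0},{"x":0,"y":0,"z":0,"yaw":0}]'; python3 g.py 0.6458 0.0205 0.12
python3 - <<'E'
from h import *
p,d=r.capture("wrist");i=r.camera_info("wrist");q=p[:,:,::-1]
K=np.array(i["mtx"]);T=np.linalg.inv(np.array(i["pose"]));c=T[:3,:3]@[0.6458,.0205,.112]+T[:3,3];uv=K@c/c[2];print("expected core px",uv[:2])
t,_=r.capture("top")
o=np.zeros((600,640,3),np.uint8);o[:400]=q;a=cv2.resize(t[190:270,210:338,::-1],(320,200),interpolation=cv2.INTER_CUBIC);b=cv2.resize(t[120:200,270:398,::-1],(320,200),interpolation=cv2.INTER_CUBIC)
o[400:,:320]=a;o[400:,320:]=b;cv2.imwrite("pics/w3.png",o)
E
```

```text
time_s: 15.63
tcp_pos: [0.6326, 0.0421, 0.1875]
eef_rot: [-179.9, -0.3, -95.7]
contact_force: [-0.2, 0.8, 0.2]
gripper_width: 0.0877
t 15.6333 pos [0.6326 0.0421 0.1875] rot [-179.91   -0.26  -95.68] F [-0.2  0.8  0.2] w 0.0877
xyz units [ 0.81 -0.61  2.7 ]
expected core px [303.05583011 176.40700058]
```

View pics/w3.png

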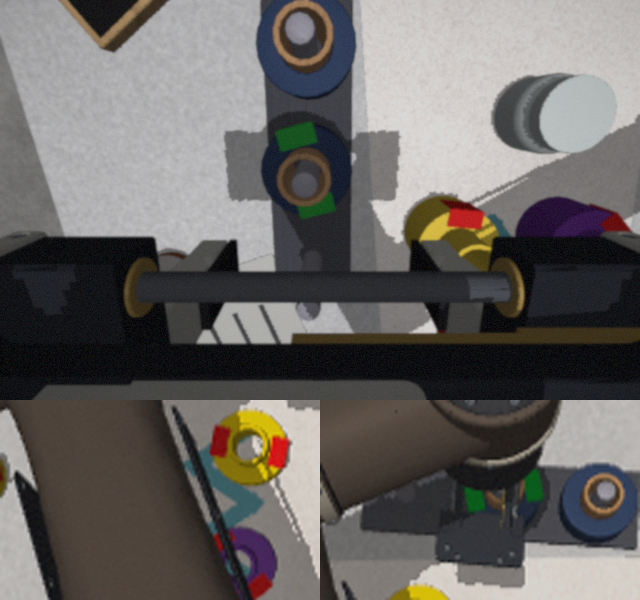

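The green-tagged core is at (304,176), against an expected (303,176). The red nest is hidden by the arm for now, so I'll check it later. Descending.

```bash
python3 -m inch '[{"x":0.5,"y":-0.4,"z":0,"yaw":0},{"x":0.3,"y":-0.2,"z":0,"yaw":0},{"x":0,"y":0,"z":0,"yaw":0},{"x":0,"y":0,"z":0,"yaw":0}]'; python3 g.py 0.6458 0.0205 0.057
```

```text
time_s: 16.07
tcp_pos: [0.6436, 0.0252, 0.1885]
eef_rot: [-179.9, -0.2, -95.4]
contact_force: [-0.4, 0.2, -0.2]
gripper_width: 0.0874
t 16.0667 pos [0.6436 0.0252 0.1885] rot [-179.9    -0.18  -95.39] F [-0.4  0.2 -0.2] w 0.0874
xyz units [ 0.18 -0.1   5.26]
```

```bash
python3 -m inch '[{"x":0.18,"y":-0.1,"z":0.5,"yaw":0},{"x":0.03,"y":0,"z":0.7,"yaw":0},{"x":0,"y":0,"z":0.5,"yaw":0},{"x":0,"y":0,"z":0.3,"yaw":0},{"x":0,"y":0,"z":0,"yaw":0}]'; python3 g.py 0.6458 0.0205 0.057
```

```text
time_s: 16.48
tcp_pos: [0.6446, 0.0221, 0.1358]
eef_rot: [-179.8, -0.1, -95.3]
contact_force: [0.3, -0.3, 0.3]
gripper_width: 0.0878
t 16.4833 pos [0.6446 0.0221 0.1358] rot [-1.7982e+02 -9.0000e-02 -9.5250e+01] F [ 0.3 -0.3  0.3] w 0.0878
xyz units [ 0.06 -0.05  3.15]
```

```bash
python3 -m inch '[{"x":0.06,"y":-0.05,"z":0.5,"yaw":0},{"x":0,"y":0,"z":0.5,"yaw":0},{"x":0,"y":0,"z":0.5,"yaw":0},{"x":0,"y":0,"z":0.5,"yaw":0},{"x":0,"y":0,"z":0.2,"yaw":0}]'; python3 g.py 0.6458 0.0205 0.057
```

```text
time_s: 16.9
tcp_pos: [0.6471, 0.022, 0.0812]
eef_rot: [-179.6, -0.0, -95.1]
contact_force: [-1.2, -0.3, -0.4]
gripper_width: 0.0875
t 16.9 pos [0.6471 0.022  0.0812] rot [-1.796e+02 -5.000e-02 -9.512e+01] F [-1.2 -0.3 -0.4] w 0.0875
xyz units [0.06 0.04 0.97]
```

```bash
python3 -m inch '[{"x":0.06,"y":0.04,"z":0.35,"yaw":0},{"x":0,"y":0.02,"z":0.3,"yaw":0},{"x":0,"y":0,"z":0.2,"yaw":0},{"x":0,"y":0,"z":0.05,"yaw":0},{"x":0,"y":0,"z":0,"yaw":0}]'; python3 g.py 0.6458 0.0205 0.057
```

```text
time_s: 17.32
tcp_pos: [0.6456, 0.0209, 0.0573]
eef_rot: [-179.6, -0.1, -95.1]
contact_force: [0.1, -0.4, 1.0]
gripper_width: 0.0876
t 17.3167 pos [0.6456 0.0209 0.0573] rot [-1.7959e+02 -6.0000e-02 -9.5070e+01] F [ 0.1 -0.4  1. ] w 0.0876
xyz units [ 0.02 -0.01  0.01]
```

```bash
python3 -m inch '[{"x":0,"y":0,"z":0,"yaw":0},{"x":0,"y":0,"z":0,"yaw":0},{"x":0,"y":0,"z":0,"yaw":0},{"x":0,"y":0,"z":0,"yaw":0},{"x":0,"y":0,"z":0,"yaw":0}]' -1 25;python3 -m inch '[{"x":0,"y":0,"z":0,"yaw":0},{"x":0,"y":0,"z":0,"yaw":0},{"x":0,"y":0,"z":0,"yaw":0},{"x":0,"y":0,"z":0,"yaw":0},{"x":0,"y":0,"z":0,"yaw":0}]'; python3 g.py 0.6458 0.0205 0.2
```

```text
time_s: 17.73
tcp_pos: [0.6469, 0.0211, 0.0591]
eef_rot: [-179.4, -0.0, -95.1]
contact_force: [0.6, -0.0, -0.0]
gripper_width: 0.06
time_s: 18.15
tcp_pos: [0.6473, 0.0213, 0.0597]
eef_rot: [-179.4, 0.0, -95.1]
contact_force: [0.1, -0.1, -0.3]
gripper_width: 0.0425
t 18.15 pos [0.6473 0.0213 0.0597] rot [-1.7938e+02  1.0000e-02 -9.5060e+01] F [ 0.1 -0.1 -0.3] w 0.0425
xyz units [ 0.04  0.06 -5.61]
```

Gripped at 42.5 mm. Lifting.

```bash
python3 -m inch '[{"x":0,"y":0.02,"z":-0.2,"yaw":0},{"x":0,"y":0,"z":-0.3,"yaw":0},{"x":0,"y":0,"z":-0.3,"yaw":0},{"x":0,"y":0,"z":-0.3,"yaw":0}]'; python3 g.py 0.646 0.021 0.2
```

```text
time_s: 18.48
tcp_pos: [0.6437, 0.0209, 0.0861]
eef_rot: [-179.7, -0.1, -95.1]
contact_force: [-0.2, 0.4, -2.5]
gripper_width: 0.0429
t 18.4833 pos [0.6437 0.0209 0.0861] rot [-1.7975e+02 -9.0000e-02 -9.5110e+01] F [-0.2  0.4 -2.5] w 0.0429
xyz units [-0.01 -0.09 -4.56]
```

```bash
python3 -m inch '[{"x":0,"y":-0.07,"z":-0.5,"yaw":0},{"x":0,"y":-0.02,"z":-0.5,"yaw":0},{"x":0,"y":0,"z":-0.5,"yaw":0},{"x":0,"y":0,"z":-0.4,"yaw":0}]'; python3 g.py 0.646 0.021 0.2
```

```text
time_s: 18.82
tcp_pos: [0.6449, 0.0206, 0.1375]
eef_rot: [-179.8, -0.1, -95.1]
contact_force: [-0.1, -0.9, -3.0]
gripper_width: 0.0429
t 18.8167 pos [0.6449 0.0206 0.1375] rot [-1.7982e+02 -9.0000e-02 -9.5120e+01] F [-0.1 -0.9 -3. ] w 0.0429
xyz units [-0.02 -0.04 -2.5 ]
```

```bash
python3 -m inch '[{"x":0,"y":-0.04,"z":-0.5,"yaw":0},{"x":0,"y":-0.02,"z":-0.5,"yaw":0},{"x":0,"y":0,"z":-0.5,"yaw":0},{"x":0,"y":0,"z":-0.5,"yaw":0},{"x":0,"y":0,"z":-0.6,"yaw":0}]'; python3 g.py 0.408 -0.279 0.21
```

```text
time_s: 19.23
tcp_pos: [0.6448, 0.0205, 0.2081]
eef_rot: [-179.8, -0.0, -95.1]
contact_force: [0.0, 0.9, -3.0]
gripper_width: 0.0424
t 19.2333 pos [0.6448 0.0205 0.2081] rot [-1.7984e+02 -4.0000e-02 -9.5140e+01] F [ 0.   0.9 -3. ] w 0.0424
xyz units [12.78  8.36 -0.08]
```

```bash
python3 -m inch '[{"x":0.4,"y":0.26,"z":0,"yaw":0},{"x":0.6,"y":0.4,"z":0,"yaw":0},{"x":0.84,"y":0.55,"z":0,"yaw":0},{"x":0.84,"y":0.55,"z":0,"yaw":0},{"x":0.84,"y":0.55,"z":0,"yaw":0}]'; python3 -m inch '[{"x":0.84,"y":0.55,"z":0,"yaw":0},{"x":0.84,"y":0.55,"z":0,"yaw":0},{"x":0.84,"y":0.55,"z":0,"yaw":0},{"x":0.84,"y":0.55,"z":0,"yaw":0},{"x":0.84,"y":0.55,"z":0,"yaw":0}]'; python3 g.py 0.408 -0.279 0.21
```

```text
time_s: 19.65
tcp_pos: [0.5773, -0.0637, 0.2103]
eef_rot: [-179.6, 0.1, -94.9]
contact_force: [-0.6, -1.0, -2.9]
gripper_width: 0.043
time_s: 20.07
tcp_pos: [0.4862, -0.1702, 0.2067]
eef_rot: [-179.9, 0.1, -95.0]
contact_force: [0.5, -0.5, -3.2]
gripper_width: 0.043
t 20.0667 pos [ 0.4862 -0.1702  0.2067] rot [-1.7991e+02  1.1000e-01 -9.4990e+01] F [ 0.5 -0.5 -3.2] w 0.043
xyz units [ 4.61  2.74 -0.13]
```

```bash
python3 -m inch '[{"x":0.86,"y":0.52,"z":0,"yaw":0},{"x":0.86,"y":0.52,"z":0,"yaw":0},{"x":0.86,"y":0.52,"z":0,"yaw":0},{"x":0.7,"y":0.4,"z":0,"yaw":0},{"x":0.4,"y":0.25,"z":0,"yaw":0}]'; python3 -m inch '[{"x":0.2,"y":0.1,"z":0,"yaw":0},{"x":0,"y":0,"z":0,"yaw":0},{"x":0,"y":0,"z":0,"yaw":0}]'; python3 g.py 0.408 -0.279 0.0527
```

```text
time_s: 20.48
tcp_pos: [0.4077, -0.2635, 0.2038]
eef_rot: [179.8, 0.2, -95.2]
contact_force: [0.5, -0.6, -3.5]
gripper_width: 0.0429
time_s: 20.73
tcp_pos: [0.3987, -0.2704, 0.2028]
eef_rot: [179.7, 0.2, -95.5]
contact_force: [0.1, -0.0, -3.1]
gripper_width: 0.0425
t 20.7333 pos [ 0.3987 -0.2704  0.2028] rot [179.75   0.25 -95.53] F [ 0.1 -0.  -3.1] w 0.0425
xyz units [ 0.31 -0.4   6.  ]
```

```bash
python3 -m inch '[{"x":0.25,"y":-0.35,"z":0.2,"yaw":0},{"x":0.05,"y":-0.08,"z":0.6,"yaw":0},{"x":0,"y":0,"z":0.7,"yaw":0},{"x":0,"y":0,"z":0.7,"yaw":0},{"x":0,"y":0,"z":0.6,"yaw":0}]'; python3 g.py 0.408 -0.279 0.0527
```

```text
time_s: 21.15
tcp_pos: [0.4146, -0.2787, 0.133]
eef_rot: [-179.7, 0.1, -95.3]
contact_force: [0.9, 0.4, -3.3]
gripper_width: 0.0431
t 21.15 pos [ 0.4146 -0.2787  0.133 ] rot [-1.7973e+02  1.4000e-01 -9.5300e+01] F [ 0.9  0.4 -3.3] w 0.0431
xyz units [0.04 0.26 3.21]
```

```bash
python3 -m inch '[{"x":0.03,"y":0.15,"z":0.5,"yaw":0},{"x":0,"y":0.1,"z":0.5,"yaw":0},{"x":0,"y":0,"z":0.5,"yaw":0},{"x":0,"y":0,"z":0.5,"yaw":0},{"x":0,"y":0,"z":0.1,"yaw":0}]'; python3 g.py 0.408 -0.279 0.0527
```

```text
time_s: 21.57
tcp_pos: [0.4107, -0.276, 0.073]
eef_rot: [180.0, 0.2, -95.0]
contact_force: [-0.5, 1.3, -3.4]
gripper_width: 0.0431
t 21.5667 pos [ 0.4107 -0.276   0.073 ] rot [179.98   0.21 -94.97] F [-0.5  1.3 -3.4] w 0.0431
xyz units [0.13 0.1  0.81]
```

```bash
python3 -m inch '[{"x":0.1,"y":0.1,"z":0.25,"yaw":0},{"x":0.03,"y":0,"z":0.2,"yaw":0},{"x":0,"y":0,"z":0.15,"yaw":0},{"x":0,"y":0,"z":0.05,"yaw":0}]'; python3 g.py 0.408 -0.279 0.0527;python3 -m inch '[{"x":0,"y":0,"z":0.05,"yaw":0},{"x":0,"y":0,"z":0.03,"yaw":0}]'; python3 g.py 0.408 -0.279 0.0527
```

```text
time_s: 21.9
tcp_pos: [0.4097, -0.2786, 0.0551]
eef_rot: [180.0, 0.2, -94.8]
contact_force: [-0.5, 0.3, -2.4]
gripper_width: 0.0428
t 21.9 pos [ 0.4097 -0.2786  0.0551] rot [179.96   0.19 -94.8 ] F [-0.5  0.3 -2.4] w 0.0428
xyz units [0.02 0.07 0.1 ]
time_s: 22.07
tcp_pos: [0.4103, -0.2789, 0.0533]
eef_rot: [-180.0, 0.2, -94.8]
contact_force: [-0.1, 0.2, -2.3]
gripper_width: 0.043
t 22.0667 pos [ 0.4103 -0.2789  0.0533] rot [-1.80e+02  1.70e-01 -9.48e+01] F [-0.1  0.2 -2.3] w 0.043
xyz units [0.01 0.09 0.02]
```

```bash
python3 -m inch '[{"x":0,"y":0,"z":0.04,"yaw":0},{"x":0,"y":0,"z":0.03,"yaw":0}]'; python3 -m inch '[{"x":0,"y":0,"z":0.04,"yaw":0},{"x":0,"y":0,"z":0.03,"yaw":0}]'; python3 g.py 0.408 -0.279 0.0527
```

```text
time_s: 22.23
tcp_pos: [0.4106, -0.2792, 0.0529]
eef_rot: [-179.9, 0.1, -94.8]
contact_force: [-3.8, 2.1, 8.6]
gripper_width: 0.0425
time_s: 22.4
tcp_pos: [0.4106, -0.2794, 0.0529]
eef_rot: [-179.9, 0.1, -94.8]
contact_force: [-1.2, 0.8, -2.2]
gripper_width: 0.0426
t 22.4 pos [ 0.4106 -0.2794  0.0529] rot [-1.799e+02  1.100e-01 -9.475e+01] F [-1.2  0.8 -2.2] w 0.0426
xyz units [-0.01  0.1   0.01]
```

```bash
python3 -m inch '[{"x":0,"y":0,"z":0.04,"yaw":0}]'; python3 -m inch '[{"x":0,"y":0,"z":0,"yaw":0},{"x":0,"y":0,"z":0,"yaw":0},{"x":0,"y":0,"z":0,"yaw":0},{"x":0,"y":0,"z":0,"yaw":0},{"x":0,"y":0,"z":0,"yaw":0}]' 1 25; python3 -m inch '[{"x":0,"y":0,"z":0,"yaw":0},{"x":0,"y":0,"z":0,"yaw":0},{"x":0,"y":0,"z":0,"yaw":0},{"x":0,"y":0,"z":0,"yaw":0}]'
```

```text
time_s: 22.48
tcp_pos: [0.4107, -0.2796, 0.0527]
eef_rot: [-179.9, 0.1, -94.7]
contact_force: [-4.0, 1.3, 9.0]
gripper_width: 0.0428
time_s: 22.9
tcp_pos: [0.4129, -0.2804, 0.0543]
eef_rot: [-179.6, 0.0, -94.7]
contact_force: [0.4, -0.4, 0.8]
gripper_width: 0.0707
time_s: 23.23
tcp_pos: [0.4132, -0.2805, 0.0542]
eef_rot: [-179.6, -0.0, -94.7]
contact_force: [0.2, -0.8, 0.0]
gripper_width: 0.0871
```

Touched down at +9 N and released. Retreating straight up, then looking.

```bash
python3 -m inch '[{"x":0,"y":0.06,"z":-0.3,"yaw":0},{"x":0,"y":0.05,"z":-0.6,"yaw":0},{"x":0,"y":0,"z":-0.8,"yaw":0},{"x":0,"y":0,"z":-0.9,"yaw":0},{"x":0,"y":0,"z":-0.9,"yaw":0}]'; python3 -m inch '[{"x":0,"y":0,"z":-0.9,"yaw":0},{"x":0.7,"y":0,"z":-0.9,"yaw":0},{"x":0.9,"y":0,"z":-0.3,"yaw":0},{"x":0.9,"y":0,"z":0,"yaw":0},{"x":0.9,"y":0,"z":0,"yaw":0}]'; python3 -m inch '[{"x":0.9,"y":0,"z":0,"yaw":0},{"x":0.9,"y":0,"z":0,"yaw":0},{"x":0.5,"y":0,"z":0,"yaw":0},{"x":0,"y":0,"z":0,"yaw":0},{"x":0,"y":0,"z":0,"yaw":0}]'
python3 - <<'E'
from h import *
t,_=r.capture("top");s,_=r.capture("scene")
cv2.imwrite("pics/fin.png",np.vstack([cv2.resize(t[120:280,170:490,::-1],(640,320),interpolation=cv2.INTER_CUBIC),cv2.resize(s[150:290,140:460,::-1],(640,280),interpolation=cv2.INTER_CUBIC)]))
E
```

```text
time_s: 23.65
tcp_pos: [0.4053, -0.279, 0.1413]
eef_rot: [179.8, 0.1, -94.7]
contact_force: [1.7, 0.3, -0.8]
gripper_width: 0.0876
time_s: 24.07
tcp_pos: [0.4002, -0.3648, 0.2071]
eef_rot: [-179.5, -0.1, -94.4]
contact_force: [0.0, 0.1, 0.0]
gripper_width: 0.0878
time_s: 24.48
tcp_pos: [0.3942, -0.4283, 0.2106]
eef_rot: [-179.4, -0.2, -94.6]
contact_force: [0.8, 0.5, -0.3]
gripper_width: 0.0879
```

View pics/fin.png

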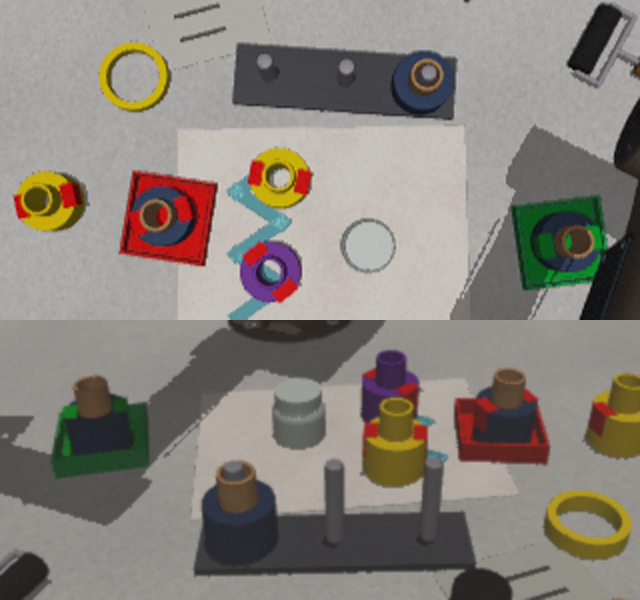

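Final view: the red-tagged roll stands upright in the red nest (165,216), and the green-tagged one in the green nest (567,240). The untagged roll is on its post (425,80) and the tub is unmoved (368,245). The freed post tip at (264,62) maps to top pixel (302,151), where it was at the start. Handing in.

```bash
python3 -c "
from plant import r
print(r.get_state()['contact_force']);print(r.close_job())"
```

```text
[-0.03911239  0.31402325 -0.28786859]
the job is handed in; nothing more can be done
None
```

Both tagged rolls are in their nests and the job is handed in at about 24.6 s. The red-tagged roll stands in the red nest and the green-tagged roll in the green nest. Both are upright with the bare core up.

**Set-down:** the red roll touched its nest's floor at about 13 N and the green roll at about 9 N. I then opened the gripper and rose clear.

**Last checks:** the untagged roll is on its post and the tub and look-alikes appear unmoved. The gripper is clear with no contact force.

**What went wrong:** on the first grasp the fingers closed on the red roll's post tip, because they really stand about 34 mm higher than the reported TCP height. The test lift of about 14 mm pulled with about 20 N and briefly raised that end of the stand. I lowered it back at once, and its posts ended within about a pixel (about 3 mm) of the start. A strict reading of "do not drag or tip the stand" could still count that against the job.

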